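# Send the diver's watch over to the display case on its job tray

### The job

Lift the diver's watch head out of the slack vise and set it down gently, crystal up, in the middle of the cork-lined job tray. Then slide the tray, without lifting it, from the oak step across the gap and wholly on to the glass top of the display case, keeping it level so that neither end sags into the gap and the watch stays in its middle. Leave the bowl, dome, opener and spring bar tool where they are.

Things in the scene. Friction and masses are not known exactly. Their poses are not given: they have to be found in the camera images.
- watch_mid (a point): Centre, half-way up, of the steel diver's watch head (no bracelet), 41 mm across, 13.5 mm thick, 0.12 kg; lies loose, crystal up, on the vise's jaws. Grip it by the solid end links at 12 and 6 o'clock: flat end faces 22 mm wide, 50 mm apart, 2 to 8.5 mm above the caseback. x axis: along 12-6 o'clock (square to those faces); z up through the crystal; crown sticks out 4.5 mm at -y.
- vise: Small steel vise with knurled brass jaws, fixed on the step. Origin: centre of underside, z up. Jaws open along y, are 44 mm wide along x (watch overhangs 3 mm at each end), tops 70 mm above the origin. It is backed off: four brass posts at x +-13, y +-20.8 mm, 5.5 mm tall, stand about 1.5 mm clear of the watch case, which just lifts out upward. Spindle and tommy bar reach to y -80 mm.
- tray: Cork-lined wooden job tray, loose on the oak step, about 0.15 kg: 120 mm along its x axis, 170 mm along its y axis (roughly the way it is to travel), 16 mm high over its lip. Origin: centre of its underside, z up. The lip is 8 mm wide; inside it the cork floor lies 12 mm above the underside.
- tray_corner0 (a point): Corner of the tray's underside at its x -60, y -85 mm.
- tray_corner1 (a point): Corner of the tray's underside at its x +60, y -85 mm.
- tray_corner2 (a point): Corner of the tray's underside at its x +60, y +85 mm.
- tray_corner3 (a point): Corner of the tray's underside at its x -60, y +85 mm.
- step: Oak bench step, fixed: 320 mm along x, 240 mm along y, flat top 60 mm above its origin (centre of its underside). The tray lies on its front part (negative x), the vise stands on its back part. The display case stands beside it, parallel, on its +y or its -y side.
- case: Low display case with flat glass top, fixed: 320 mm along x, 240 mm along y, top 58 mm above its origin (centre of its underside), 2 mm lower than the step. Axes parallel to the step's; the gap between them, 74 to 82 mm wide, runs along x, open down to the bench. Bowl, dome and opener stand on its back part (x above 55 mm); its front part is free.
- bowl: Small wooden bowl with cork in it, 80 mm across, 32 mm high, on the case's glass; origin at the centre of its underside. Leave alone.
- dome: Glass dust dome with a knob, 57 mm across, 54 mm high, on the case's glass; origin at the centre of its underside. Leave alone.
- opener: Black caseback opener, a bar 86 x 20 x 8 mm with a knurled wheel on it (20 mm high in all), on the case's glass; origin at the centre of its underside. Leave alone.
- springbar_tool: Yellow plastic spring bar tool, 9 mm thick and 125 mm long, lying on the oak step behind the vise; origin under the middle of its length. Leave alone.

How it is judged:
By the outcome, as a careful person would: the job done as asked, in the order asked, and still so for the second after the job is handed in, with the robot touching nothing.
It also fails if it takes over 62 s, if anything falls off the work surface, if the arm or the gripper's body presses on something with over 40 N, if the wrist force passes 120 N, or if a joint passes its speed limit or range.

### The arm

A 6-joint arm with a two-finger parallel gripper is mounted at the origin on the work surface. World frame = base frame: x ahead of the robot, y to its left, z up, the work surface at z = 0. Lengths are in m, angles in rad, forces in N, time in s.
With the tool pointing down it reaches from about 0.225 to 0.875 m from the base axis. Payload 3.4 kg.
Tool frame: the origin (TCP) lies on the centre line of the jaws, within the pads' length; the fingertips stand 19 mm ahead of it and the grasp point (between the pads) is the TCP; z points along the fingers, y is the line along which they close (so a half turn about z gives the same grasp; the last joint's range is limited). The gripper opens to 85 mm and grips with 20 to 120 N. Pads are 22 mm wide; open, the fingers measure 114 mm over their backs; the gripper's body (76 mm by 85 mm) begins 54 mm behind the grasp point. The pads swing forward as they close: fully open they stand 13 mm farther back than shut.
Start: joints at [-1.248, 0.276, 1.505, -0, 1.361, -0.121], TCP at [0.247, -0.519, 0.25] pointing down, gripper open.
Joint ranges: [-2.89, 2.89], [-0.75, 2.08], [0.22, 2.7], [-1.18, 4.32], [0.11, 2.71], [-2.7, 2.7]. Speed limits (rad/s): [2.57, 2.57, 3.14, 3.14, 3.14, 3.14].

### API

Orientations are given as a unit quaternion [x, y, z, w].
In Python, from cell import ctrl gives the robot as it stands.
- The arm moves only by the shell command python3 -m handwheel 'ROWS' [OPENING] [FORCE]. ROWS is JSON, one flat list of numbers, 4 for each row, row after row: the shift along the world's x, y, z in mm, then the turn about the world's z in units of 6 degrees (1.0 is 6 degrees). In form: [x, y, z, yaw, x, y, z, yaw, ...]. A call has 1 to 8 rows; each row is the pose to reach, as a shift and turn from the pose commanded when the call began; what a row does not reach only later rows make up. A row lasts 1/10 s, in which the tool goes at most 50 mm and 8.59 degrees, less where a joint would pass 70% of its speed; a pose out of reach is approached as far as the arm can. A call with a gripper value outside its range is refused whole. OPENING is the opening, from -1 (shut) to 1 (fully open), so that 0 is half open, set as the call begins (- or left out, the last holds). The fingers move at their own pace and stop on an object; FORCE is the grip in N (left out, the last holds). Time passes only in rows, so rows that repeat a pose let the fingers close. It gives the time, the measured TCP pose, the force, the opening and the grip force at its end, in the units of the state.
- ctrl.get_obs(): the state, without advancing time (a new reading comes with each control period).
- ctrl.grab_frame(name): name is "scene" or "side" or "wrist"; returns a dict with "frame" (384x512x3 uint8, red, green, blue), "fx", "fy", "cx", "cy" (pixels), "world_from_camera" (4x4, takes a point from camera to world coordinates). Camera axes: x right, y down, z forward; pixel columns grow to the right and rows downward; lengths in m; the calibration is good to about 2 mm. A picture is of the moment at which its call begins. There is no depth.
- ctrl.job_done(): hands the job in; it is judged then, once.
The state is a dict: "clock": time; "joint_positions": joint angles; "qd": joint speeds; "effort": joint torques, N m; "ee_pos": TCP position; "eef_rot": TCP orientation; "contact_force": force on the tool from outside, world axes, zero at the start; "moment": the same for the moment, N m; "gripper_width": opening from 0.0 (shut) to 1.0 (fully open); "grip_force": force on a finger pad.
Only numpy, scipy, OpenCV 4.12 (cv2) and the standard library are available. Lean on these libraries where they do the work, as an engineer would, in place of code of your own. Each camera call takes 0.05 s, during which the arm holds its last target. There are 200 camera calls.

## Working session

There is one attempt and no reset: what is moved stays moved. The work goes in short steps, Python scripts to look and compute and a shell command to move; the robot and the scene stay as the last step left them, time stands still between calls to the robot, and variables do not carry over. Pictures are saved under pics/ and viewed, at most 10 in all, crops included, and the job is handed in when it is done.

```bash
mkdir -p pics; ls
python3 - <<'E'
from cell import ctrl
import cv2
for n in("scene","side"):
    f=ctrl.grab_frame(n); cv2.imwrite(f"pics/{n}0.png",cv2.resize(f["frame"][:,:,::-1],None,fx=1.5,fy=1.5,interpolation=cv2.INTER_CUBIC))
    print(n,f["fx"],f["cx"],f["cy"],f["world_from_camera"].round(3).tolist())
o=ctrl.get_obs();print(o)
E
```

```text
pics
scene 403.08757781340836 255.77102287371218 197.34541996818174 [[0.318, 0.775, -0.546, 1.054], [0.948, -0.262, 0.179, -0.139], [-0.004, -0.575, -0.818, 0.878], [0.0, 0.0, 0.0, 1.0]]
side 371.0049941109665 255.2519765742967 187.36914107895404 [[-0.954, -0.208, 0.215, 0.383], [-0.3, 0.656, -0.693, 0.589], [0.003, -0.726, -0.688, 0.663], [0.0, 0.0, 0.0, 1.0]]
{'clock': 0.1, 'joint_positions': array([-1.24801512e+00,  2.76500933e-01,  1.50600185e+00,  2.41127414e-05,
        1.36070450e+00, -1.20996505e-01]), 'qd': array([-0.00024022, -0.00173671, -0.00287071,  0.00113445, -0.00104957,
       -0.00102317]), 'effort': array([ 8.41216370e-04, -4.17703593e+01, -2.46405745e+01, -3.01735445e-04,
        5.84172114e-03,  2.83515355e-06]), 'ee_pos': array([ 0.2467422 , -0.51887998,  0.24954563]), 'eef_rot': array([ 9.75483742e-01,  2.20070029e-01, -6.95846204e-05, -8.04398108e-04]), 'contact_force': array([-1.00683997, -1.11751098, -0.51010523]), 'moment': array([-0.07639537, -0.01198153,  0.0079016 ]), 'grip_force': 0.0, 'gripper_width': 0.9999918194555754}
```

View pics/scene0.png

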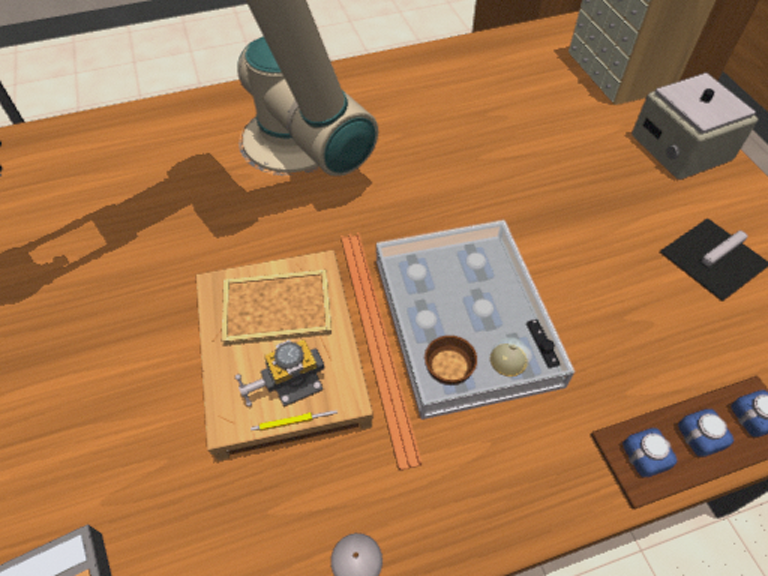

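View pics/side0.png

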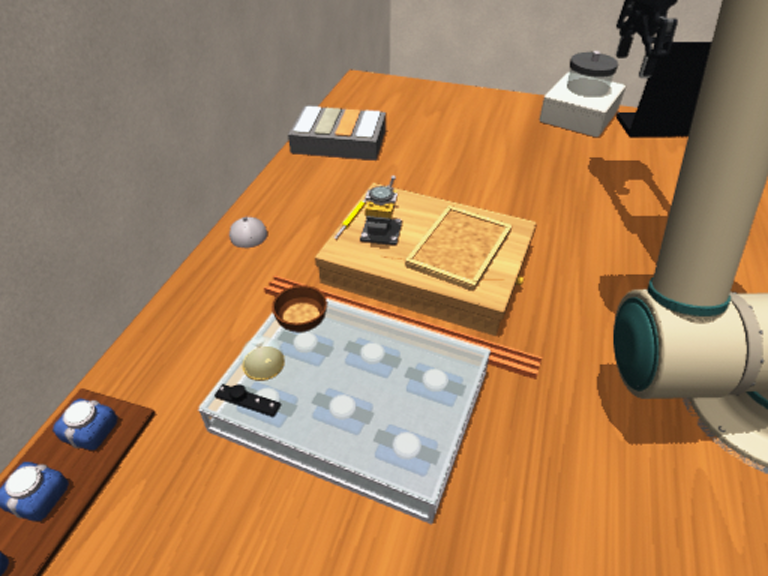

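The scene view shows the step on the left (top corners about (197,274), (333,252), (370,412), (208,450)), with the tray on it at (222..330, 270..341). The watch is in the vise at about (289,352), and the case on the +y side has corners (377,243), (503,223), (571,375), (424,412). The side view agrees.

```bash
cat > h.py <<'E'
import numpy as np
from cell import ctrl
def ray(f,u,v,z):
    T=np.array(f["world_from_camera"]);d=T[:3,:3]@np.array([(u-f["cx"])/f["fx"],(v-f["cy"])/f["fy"],1.])
    return T[:3,3]+d*(z-T[2,3])/d[2]
def mm(f,pts,z,s=1.5,o=(0,0)):
    return np.array([ray(f,u/s+o[0],v/s+o[1],z)[:2]*1000 for u,v in pts]).round(1)
E
python3 - <<'E'
from h import *; import cv2
f=ctrl.grab_frame("scene");g=ctrl.grab_frame("side")
print("step",mm(f,[(197,274),(333,252),(370,412),(208,450)],.06).tolist())
print("case",mm(f,[(377,243),(503,223),(571,375),(424,412)],.058).tolist())
print("tray",mm(f,[(224,278),(328,270),(330,331),(222,341)],.076).tolist())
print("trayS",mm(g,[(441,207),(512,233),(474,286),(407,260)],.076).tolist())
print("watch",mm(f,[(289,352)],.1435).tolist(),mm(g,[(380,193)],.1435).tolist())
a=f["frame"][165:305,125:385,::-1];cv2.imwrite("pics/c1.png",cv2.resize(a,None,fx=3,fy=3,interpolation=cv2.INTER_CUBIC))
E
```

```text
step [[362.2, -245.3], [390.1, -13.1], [697.0, -43.8], [678.9, -277.0]]
case [[393.7, 66.5], [422.2, 297.2], [736.0, 263.8], [721.3, 31.2]]
tray [[398.5, -202.0], [437.8, -34.0], [554.5, -63.2], [518.5, -226.0]]
trayS [[525.9, -216.8], [394.7, -180.8], [431.9, -33.7], [545.1, -60.5]]
watch [[611.3, -133.0]] [[613.0, -131.6]]
```

View pics/c1.png

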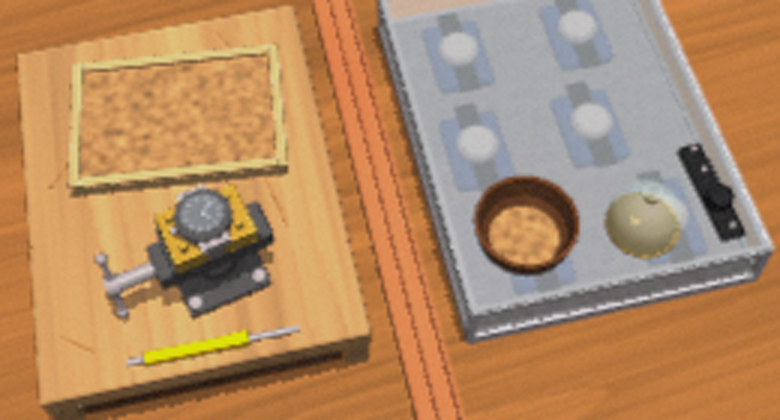

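The crop shows the tray corners at (72,66), (280,46), (287,170) and (70,190), the watch at about (203,215), and the vise nearly aligned with the step. I'll go above the watch and look with the wrist camera.

```bash
python3 -m handwheel '[33,35,0,1.2,66,70,0,2.4,99,105,0,3.6,132,140,0,4.8,165,175,0,6,198,210,0,7.2,231,245,0,8.4,264,280,0,9.6]' 1
python3 -m handwheel '[33,35,0,0,66,70,0,0,99,105,0,0,101,107,0,0,101,107,0,0]'
python3 - <<'E'
from h import *; import cv2
f=ctrl.grab_frame("wrist");cv2.imwrite("pics/w1.png",cv2.resize(f["frame"][:,:,::-1],None,fx=1.5,fy=1.5,interpolation=cv2.INTER_CUBIC))
print(f["fx"],f["world_from_camera"].round(3).tolist());o=ctrl.get_obs();print(o["clock"],o["ee_pos"],o["contact_force"])
E
```

```text
clock: 1.0
ee_pos: [0.5119, -0.2377, 0.2503]
eef_rot: [0.747, 0.665, -0.0, 0.0]
contact_force: [0.3, -0.5, 0.4]
gripper_width: 0.998
grip_force: 0.0
clock: 1.5
ee_pos: [0.6122, -0.1313, 0.2496]
eef_rot: [0.748, 0.664, -0.001, -0.0]
contact_force: [0.1, -0.5, -0.6]
gripper_width: 1.002
grip_force: 0.0
324.5714635993602 [[0.993, -0.114, -0.032, 0.62], [-0.119, -0.959, -0.259, -0.065], [-0.001, 0.261, -0.965, 0.374], [0.0, 0.0, 0.0, 1.0]]
1.55 [ 0.61143792 -0.13234405  0.24979327] [ 0.07790322 -0.57634403 -0.85117598]
```

View pics/w1.png

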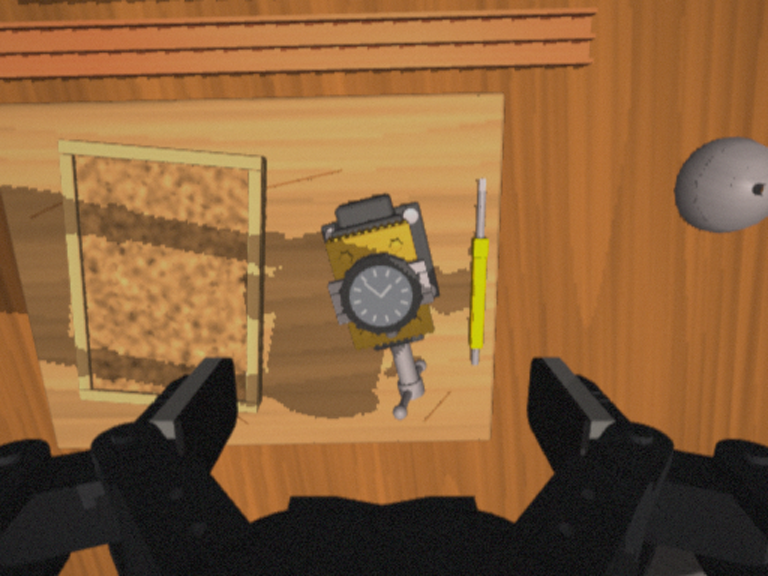

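The wrist view shows the watch at (381,294), its end links at about (338,300) and (428,277), the jaw corners at (326,240), (412,222), (434,333) and (354,349), and the tray corners at (60,141), (265,157), (258,412) and (80,400).

Run:
```python
from h import *; import cv2
f=ctrl.grab_frame("wrist")
print("watch",mm(f,[(381,294)],.1425),"jaw",mm(f,[(326,240),(412,222),(434,333),(354,349)],.13).tolist(),"links",mm(f,[(338,300),(428,277)],.138).tolist())
print("tray",mm(f,[(60,141),(265,157),(258,412),(80,400)],.076).tolist())
print("step",mm(f,[(503,94),(490,440)],.06).tolist())
s=ctrl.grab_frame("scene")
print("trayScene",mm(s,[(72,66),(280,46),(287,170),(70,190)],.076,3,(125,165)).tolist())
r=f["frame"][140:245,200:310,::-1];cv2.imwrite("pics/w2.png",cv2.resize(r,None,fx=5,fy=5,interpolation=cv2.INTER_CUBIC))
```

```text
watch [[ 610.3 -133.6]] jaw [[585.5, -105.5], [629.8, -101.6], [635.3, -162.2], [591.6, -166.2]] links [[588.0, -135.4], [634.5, -128.9]]
tray [[431.4, -37.1], [549.6, -60.6], [514.0, -226.4], [395.6, -203.0]]
step [[695.6, -41.3], [672.9, -277.8]]
trayScene [[403.4, -203.7], [438.5, -35.1], [557.6, -62.4], [521.4, -225.7]]
```

View pics/w2.png

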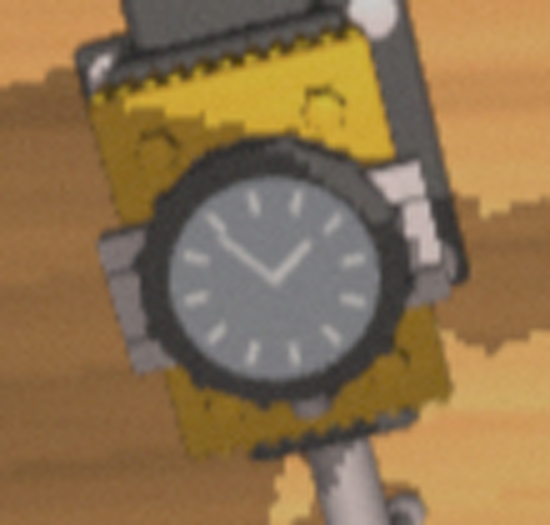

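The crop shows the link faces at (98,240)-(135,372) on the left and (420,162)-(450,298) on the right, the crystal centre at (275,278) and the crown at (312,405).

Run:
```python
from h import *
f=ctrl.grab_frame("wrist");a=lambda p,z:mm(f,p,z,5,(200,140))
def ang(v):return round(float(np.degrees(np.arctan2(v[1],v[0]))),1)
J=a([(92,95),(362,32),(452,398),(190,458)],.13);L=a([(98,240),(135,372),(420,162),(450,298)],.138);P=a([(157,150),(323,105)],.1355)
print(J.tolist(),J.mean(0),ang(J[1]-J[0]),ang(J[2]-J[3]),ang(J[1]-J[2]),ang(J[0]-J[3]))
print(L.tolist(),L.mean(0),ang(L[0]-L[1]),ang(L[2]-L[3]),ang(L[2:].mean(0)-L[:2].mean(0)))
print(P,ang(P[1]-P[0]));C=a([(275,278),(312,405)],.1425);print(C,ang(C[0]-C[1]))
o=ctrl.get_obs();q=o["eef_rot"];print(o["ee_pos"],"tool x ang",ang([q[0]**2-q[1]**2,2*q[0]*q[1]]))
```

```text
[[586.0, -105.9], [627.9, -101.4], [635.8, -161.5], [592.7, -166.6]] [ 610.6  -133.85] 6.1 6.7 97.5 96.3
[[584.6, -126.6], [587.1, -148.2], [634.1, -120.6], [636.5, -142.3]] [ 610.575 -134.425] 96.6 96.3 6.9
[[ 595.1 -114.5]
 [ 620.7 -110.7]] 8.4
[[ 610.6 -134.5]
 [ 613.7 -155.2]] 98.5
[ 0.61090726 -0.13358243  0.25035599] tool x ang 82.9
```

```bash
python3 -m handwheel '[-1.4,-2,-20,1.2,-1.4,-2,-45,2.3,-1.4,-2,-70,2.3,-1.4,-2,-85,2.3,-1.4,-2,-95,2.3,-1.4,-2,-104.5,2.3,-1.4,-2,-104.5,2.3,-1.4,-2,-104.5,2.3]' 0.5 25
python3 - <<'E'
from h import *; import cv2
f=ctrl.grab_frame("wrist");cv2.imwrite("pics/w3.png",cv2.resize(f["frame"][:,:,::-1],None,fx=1.5,fy=1.5,interpolation=cv2.INTER_CUBIC))
E
```

```text
clock: 2.5
ee_pos: [0.6107, -0.1347, 0.1464]
eef_rot: [0.664, 0.748, 0.0, 0.0]
contact_force: [0.3, -0.2, 0.3]
gripper_width: 0.746
grip_force: 0.0
```

View pics/w3.png

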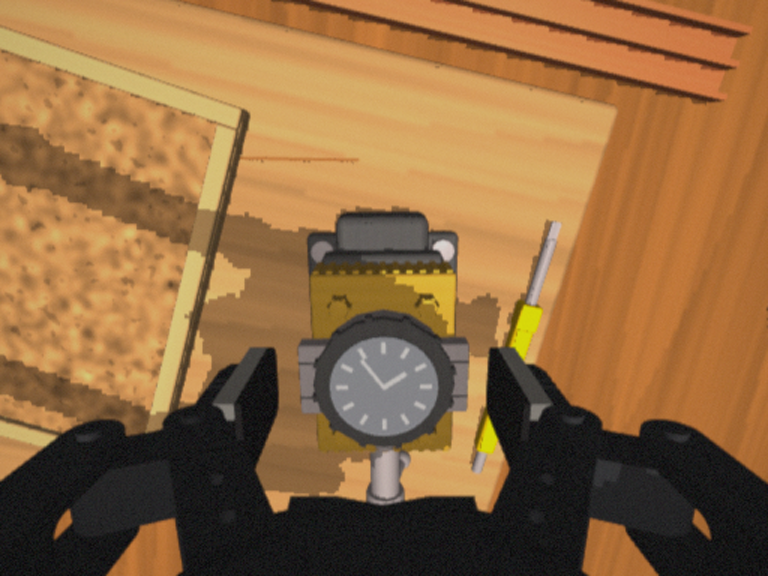

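The watch is centred between the pads at (384,379), with its links at x 300 and 468, and yaw is aligned. Checking the y offset numerically.

```bash
python3 - <<'E'
from h import *
f=ctrl.grab_frame("wrist");print(mm(f,[(384,379)],.1425),mm(f,[(300,340),(300,412),(468,340),(468,411)],.1385).tolist(),f["cx"],ctrl.get_obs()["ee_pos"])
E
python3 -m handwheel '[0,0,0,0,0,0,0,0,0,0,0,0,0,0,0,0,0,0,0,0,0,0,0,0]' -0.6 30
```

```text
[[ 611.  -131.2]] [[585.4, -123.7], [587.2, -147.1], [634.1, -117.9], [637.9, -140.8]] 254.44564763165636 [ 0.61108475 -0.13458866  0.14681784]
clock: 3.2
ee_pos: [0.611, -0.1344, 0.1469]
eef_rot: [0.664, 0.748, 0.0, 0.001]
contact_force: [-2.1, 0.2, 5.2]
gripper_width: 0.573
grip_force: 31.7
```

```bash
python3 -m handwheel '[0,0,3,0,0,0,8,0,0,0,16,0,0,0,28,0,0,0,40,0,0,0,40,0]' -0.6 40
python3 - <<'E'
from h import *; import cv2
f=ctrl.grab_frame("wrist");a=cv2.resize(f["frame"][200:300,170:340,::-1],(560,330));
g=ctrl.grab_frame("side")["frame"][90:200,210:360,::-1];g=cv2.resize(g,(560,410))
cv2.imwrite("pics/w4.png",cv2.resize(np.vstack([a,g]),None,fx=.8,fy=.8))
E
```

```text
clock: 3.8
ee_pos: [0.6119, -0.1348, 0.1886]
eef_rot: [0.664, 0.748, 0.001, 0.002]
contact_force: [-0.2, -0.0, -1.2]
gripper_width: 0.568
grip_force: 41.5
```

View pics/w4.png

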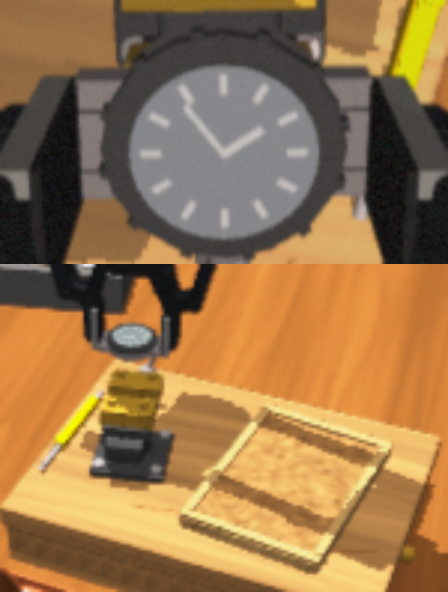

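The watch is lifted, level and held by both links, with the vise empty below it. Next I'll go over the tray and turn to its yaw (about -12°).

```bash
python3 -m handwheel '[-15,0,10,-0.5,-37,1,20,-1.1,-60,1,20,-1.7,-83,2,20,-2.3,-105,2,20,-2.8,-122,3,20,-3.1,-137,3,20,-3.1,-137,3,20,-3.1]'
python3 -m handwheel '[0,0,0,0,0,0,0,0]'
python3 - <<'E'
from h import *; import cv2
f=ctrl.grab_frame("wrist");cv2.imwrite("pics/w5.png",cv2.resize(f["frame"][:,:,::-1],None,fx=1.5,fy=1.5,interpolation=cv2.INTER_CUBIC))
np.save("w5.npy",f,allow_pickle=True)
E
```

```text
clock: 4.7
ee_pos: [0.4714, -0.1309, 0.2056]
eef_rot: [0.776, 0.631, -0.001, -0.001]
contact_force: [0.4, 0.2, -0.7]
gripper_width: 0.574
grip_force: 41.7
clock: 4.9
ee_pos: [0.4745, -0.1316, 0.2059]
eef_rot: [0.776, 0.631, 0.0, 0.0]
contact_force: [0.1, 0.3, -1.7]
gripper_width: 0.572
grip_force: 41.7
```

View pics/w5.png

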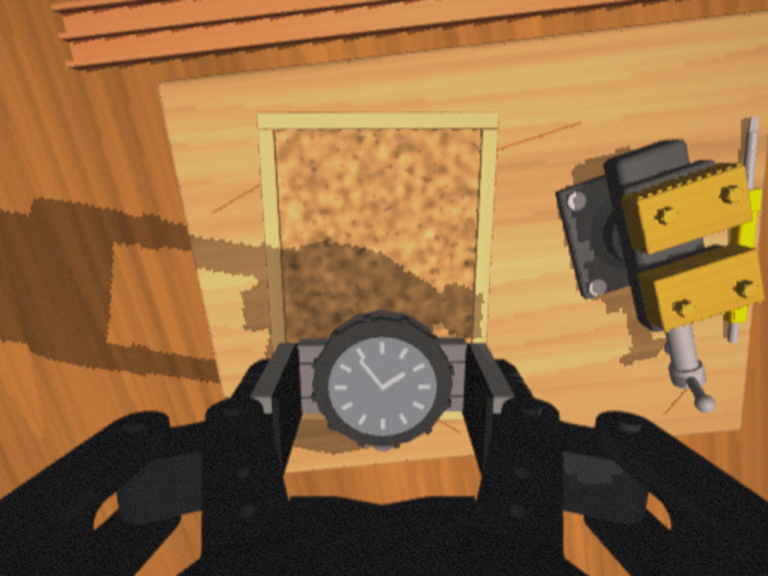

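The tray's far corners are at (258,113) and (499,113), parallel to the image's x axis. Its right outer edge runs to (486,340), and its rear outer edge is near y=418.

Run:
```python
from h import *
f=np.load("w5.npy",allow_pickle=True).item()
P=mm(f,[(258,113),(499,113),(486,340),(270,345),(455,418)],.076);print(P.tolist())
v=P[1]-P[0];u=v/np.linalg.norm(v);n=np.array([u[1],-u[0]]);print(np.linalg.norm(v),np.degrees(np.arctan2(u[1],u[0])))
print("centre",(P[0]+P[1])/2+85*n,"rear len",(P[4]-P[0])@n)
print("step",mm(f,[(160,84),(768,12)],.06))
print("watch",mm(f,[(383,380)],.2056-.004))
```

```text
[[431.6, -35.5], [548.3, -59.8], [524.1, -177.5], [405.1, -155.7], [499.1, -222.1]]
119.20310398643143 -11.76240701237053
centre [ 472.62243108 -130.86511494] rear len 168.92152407618522
step [[382.2  -9.5]
 [690.9 -39.4]]
watch [[ 474.9 -128.7]]
```

```bash
python3 -m handwheel '[-1,-1,-25,0,-1,-1,-55,0,-1,-1,-80,0,-1,-1,-98,0,-1,-1,-108,0,-1,-1,-113,0,-1,-1,-115,0,-1,-1,-115,0]'
python3 -m handwheel '[0,0,-0.5,0,0,0,-1,0,0,0,-1.5,0,0,0,-2,0,0,0,-2,0]'
```

```text
clock: 5.75
ee_pos: [0.4731, -0.1325, 0.0913]
eef_rot: [0.776, 0.631, 0.0, 0.001]
contact_force: [-0.2, -0.2, -1.3]
gripper_width: 0.567
grip_force: 41.7
clock: 6.25
ee_pos: [0.4726, -0.1324, 0.089]
eef_rot: [0.776, 0.631, 0.0, 0.0]
contact_force: [0.2, -0.1, -0.4]
gripper_width: 0.57
grip_force: 41.8
```

Load is starting to come off. I'll lower slowly until contact.

```bash
python3 -m handwheel '[0,0,-0.4,0,0,0,-0.8,0,0,0,-0.8,0,0,0,-0.8,0]'
```

```text
clock: 6.65
ee_pos: [0.4726, -0.1324, 0.0889]
eef_rot: [0.776, 0.631, 0.0, 0.0]
contact_force: [-1.6, 1.2, 6.5]
gripper_width: 0.57
grip_force: 42.5
```

```bash
python3 -m handwheel '[0,0,-0.4,0,0,0,-0.8,0,0,0,-0.8,0,0,0,-0.8,0]'
```

```text
clock: 7.05
ee_pos: [0.4726, -0.1324, 0.0889]
eef_rot: [0.776, 0.631, 0.0, 0.0]
contact_force: [-3.5, 1.7, 12.7]
gripper_width: 0.567
grip_force: 43.0
```

```bash
python3 -m handwheel '[0,0,1.2,0,0,0,1.2,0,0,0,1.2,0,0,0,1.2,0]' 0.4
python3 -m handwheel '[0,0,5,0,0,0,15,0,0,0,40,0,0,0,75,0,0,0,110,0,0,0,110,0]'
python3 - <<'E'
from h import *; import cv2
f=ctrl.grab_frame("wrist");cv2.imwrite("pics/w6.png",cv2.resize(f["frame"][:,:,::-1],None,fx=1.5,fy=1.5,interpolation=cv2.INTER_CUBIC))
np.save("w6.npy",f,allow_pickle=True)
E
```

```text
clock: 7.45
ee_pos: [0.4724, -0.1323, 0.0882]
eef_rot: [0.776, 0.631, -0.0, -0.0]
contact_force: [0.6, 0.1, -0.3]
gripper_width: 0.699
grip_force: 0.0
clock: 8.05
ee_pos: [0.4757, -0.1337, 0.204]
eef_rot: [0.776, 0.631, 0.003, 0.005]
contact_force: [-0.4, 1.1, 0.4]
gripper_width: 0.7
grip_force: 0.0
```

View pics/w6.png

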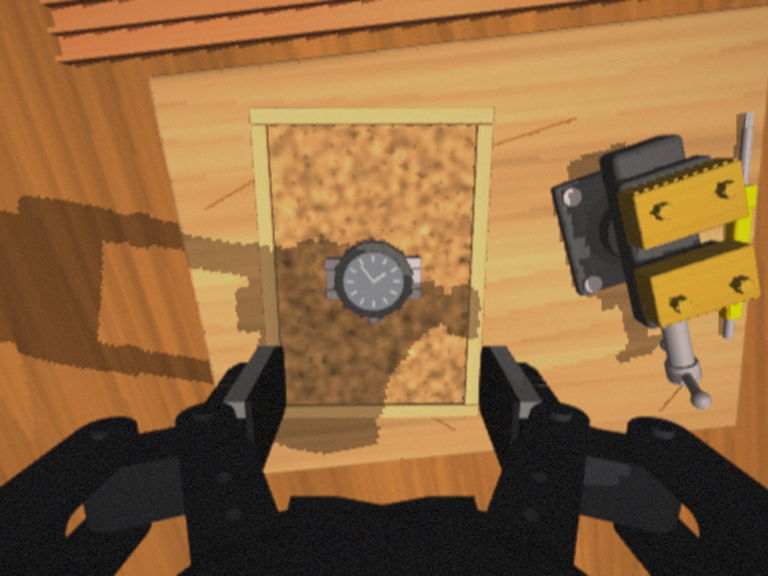

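The watch lies crystal up at (374,279), close to the middle of the tray, whose corners are (250,108), (494,108) and (478,416). The step's far edge runs from (150,77) to (768,8).

Run:
```python
from h import *
f=np.load("w6.npy",allow_pickle=True).item()
P=mm(f,[(250,108),(494,108),(478,416)],.076);W=mm(f,[(374,279)],.084)[0];I=mm(f,[(268,124),(478,124),(468,405),(282,405)],.076)
print(P.tolist(),W,I.mean(0),I.tolist())
print("step",mm(f,[(150,77),(768,8)],.06).tolist())
print(np.linalg.norm(P[1]-P[0]),np.linalg.norm(P[2]-P[1]));print("centre",(P[0]+P[2])/2)
T=np.array(f["world_from_camera"]);print(ctrl.get_obs()["ee_pos"])
```

```text
[[431.4, -35.4], [548.3, -59.7], [514.7, -225.5]] [ 473.1 -130.3] [ 473.2   -130.475] [[438.0, -44.4], [539.4, -65.5], [510.1, -217.3], [405.3, -194.7]]
step [[382.1, -8.7], [693.2, -40.3]]
119.39891121781636 169.17032836759523
centre [ 473.05 -130.45]
[ 0.47420041 -0.13304787  0.20157997]
```

```bash
python3 -m handwheel '[-6,-30,0,0,-14,-70,0,0,-23,-111,0,0,-23,-111,-40,0,-23,-111,-80,0,-23,-111,-110,0,-23,-111,-127,0,-23,-111,-127,0]' 1
python3 - <<'E'
from h import *; import cv2
f=ctrl.grab_frame("wrist");g=ctrl.grab_frame("side")
a=cv2.resize(f["frame"][:,:,::-1],(512,384));b=cv2.resize(g["frame"][90:210,200:400,::-1],(500,300))
cv2.imwrite("pics/w7.png",np.hstack([a[120:300],cv2.resize(b,(288,180))]))
np.save("w7.npy",f,allow_pickle=True)
E
```

```text
clock: 8.9
ee_pos: [0.4474, -0.242, 0.0685]
eef_rot: [0.776, 0.631, -0.001, -0.003]
contact_force: [-0.8, -0.1, -0.1]
gripper_width: 1.0
grip_force: 0.0
```

View pics/w7.png

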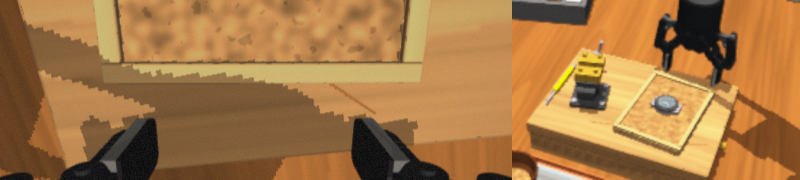

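The two fingers sit squarely behind the tray's rear edge, and the watch is in the middle. Starting the push.

```bash
python3 -m handwheel '[0.5,4,1.5,0,1,8,1.5,0,1,12,1.5,0,1.5,16,1.5,0,2,20,1.5,0.1,2.5,26,1.5,0.2,3,33,1.5,0.35,4,41,1.5,0.5]'
python3 -m handwheel '[1,9,0,0.1,2,18,0,0.2,3,27,0,0.3,4,36,0,0.4,5,45,0,0.5,5,53,0,0.5,6,59,0,0.5,6,61,0,0.5]'
python3 - <<'E'
from h import *; import cv2
g=ctrl.grab_frame("scene");cv2.imwrite("pics/s8.png",cv2.resize(g["frame"][140:300,120:390,::-1],None,fx=2.9,fy=2.9,interpolation=cv2.INTER_CUBIC))
E
```

```text
clock: 9.8
ee_pos: [0.4541, -0.2025, 0.0733]
eef_rot: [0.759, 0.651, 0.0, 0.001]
contact_force: [0.2, -2.9, 0.8]
gripper_width: 1.003
grip_force: 1.6
clock: 10.6
ee_pos: [0.4592, -0.1405, 0.0728]
eef_rot: [0.742, 0.671, -0.0, -0.0]
contact_force: [-0.5, -4.7, 3.2]
gripper_width: 0.998
grip_force: 2.2
```

View pics/s8.png

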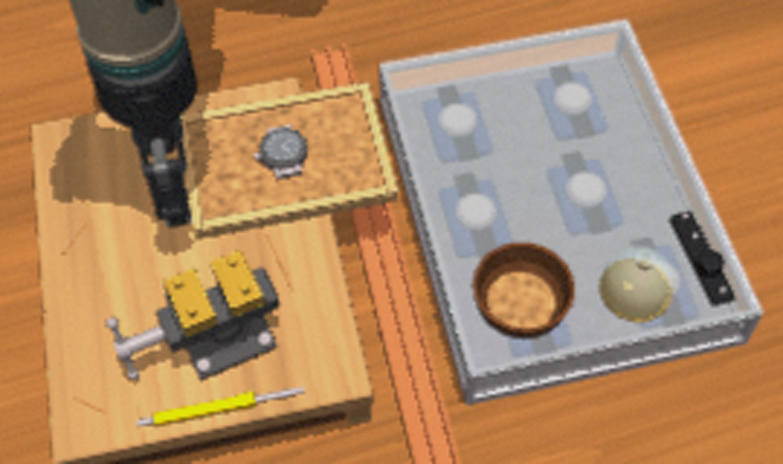

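I've now viewed 11 pictures, one over the limit of 10, because I miscounted. I won't view any more and will go on with numbers only. This picture shows the tray aligned with the step, its front edge at (370,88)-(395,190) just short of the glass, and the watch centred.

```bash
python3 -m handwheel '[0.5,5,0,0,1,12,0,0,2,20,0,0,3,28,0,0,4,36,0,0,4.5,43,0,0,5,48,0,0,5,50,0,0]'
```

```text
clock: 11.45
ee_pos: [0.4644, -0.0906, 0.0729]
eef_rot: [0.742, 0.671, -0.0, -0.0]
contact_force: [0.1, -2.6, 2.7]
gripper_width: 0.997
grip_force: 1.5
```

```bash
python3 -m handwheel '[0.5,5,0,0,1,12,-0.5,0,2,20,-1,0,3,28,-1,0,4,36,-1,0,5,44,-1,0,6,52,-1,0,6.5,60,-1,0]'
```

```text
clock: 12.25
ee_pos: [0.4706, -0.0302, 0.0716]
eef_rot: [0.742, 0.671, -0.0, -0.001]
contact_force: [0.6, -1.5, -1.0]
gripper_width: 1.0
grip_force: 0.6
```

```bash
python3 -m handwheel '[0.5,6,0,0,1,14,0,0,2,22,0,0,3,30,0,0,4,38,0,0,5,46,0,0,5.5,53,0,0,6,57,0,0]'
python3 -m handwheel '[0.5,5,0,0,1,12,0,0,2,20,0,0,3,28,0,0,4,35,0,0,4,41,0,0,4.5,44,0,0,4.5,45,0,0]'
python3 - <<'E'
from h import *; import cv2
for n in("scene","side"):
    f=ctrl.grab_frame(n);np.save(n+"9.npy",f,allow_pickle=True)
    T=np.array(f["world_from_camera"])
    def px(p):
        c=T[:3,:3].T@(np.array(p)/1000-T[:3,3]);return (c[0]/c[2]*f["fx"]+f["cx"],c[1]/c[2]*f["fy"]+f["cy"])
    # rectified top view at z=.076, 1 px = 1 mm, x 350..700, y -50..330
    src=np.float32([px((x,y,76)) for x,y in[(350,-50),(700,-50),(700,330),(350,330)]])
    H=cv2.getPerspectiveTransform(src,np.float32([(0,0),(350,0),(350,380),(0,380)]))
    r=cv2.warpPerspective(f["frame"],H,(350,380));h=cv2.cvtColor(r,cv2.COLOR_RGB2HSV)
    m=((h[...,0]<32)&(h[...,0]>8)&(h[...,1]>70)&(h[...,2]>90)).astype(np.uint8)
    m=cv2.morphologyEx(m,cv2.MORPH_OPEN,np.ones((5,5)))
    k,l,s,c=cv2.connectedComponentsWithStats(m)
    for i in range(1,k):
        if s[i,4]>1500:
            q=cv2.minAreaRect(np.argwhere(l==i)[:,::-1].astype(np.float32));print(n,s[i].tolist(),(q[0][0]+350,q[0][1]-50),q[1],q[2])
E
```

```text
clock: 13.05
ee_pos: [0.477, 0.0264, 0.0719]
eef_rot: [0.742, 0.671, 0.0, 0.0]
contact_force: [0.4, -1.4, -0.6]
gripper_width: 1.001
grip_force: 0.7
clock: 13.85
ee_pos: [0.4815, 0.071, 0.072]
eef_rot: [0.742, 0.671, 0.0, 0.0]
contact_force: [-0.4, -2.1, -0.4]
gripper_width: 0.999
grip_force: 0.9
scene [0, 0, 350, 121, 32371] (524.5, 10.0) (120.0, 349.0) 90.0
scene [286, 108, 62, 64, 3050] (666.2500305175781, 92.25) (62.93250274658203, 60.81117630004883) 45.0
scene [82, 123, 139, 182, 17780] (500.09104919433594, 163.52740478515625) (170.75938415527344, 128.71685791015625) 84.12260437011719
scene [0, 193, 350, 187, 26520] (524.5, 236.0) (186.0, 349.0) 90.0
side [0, 0, 111, 380, 21062] (404.99999237060547, 139.49996948242188) (109.99998474121094, 378.99993896484375) 0.0
side [192, 0, 158, 118, 13766] (620.5, 8.499992370605469) (116.99998474121094, 156.99996948242188) 90.0
side [93, 78, 85, 49, 2893] (484.3942108154297, 51.790802001953125) (41.607337951660156, 87.09867858886719) 84.42780303955078
side [280, 115, 63, 57, 2801] (661.0, 93.0) (56.0, 62.0) 90.0
side [77, 127, 134, 187, 19234] (493.7079315185547, 169.5792236328125) (178.0121612548828, 120.69800567626953) 84.2894058227539
side [145, 352, 205, 28, 2522] (597.0, 315.5) (27.0, 204.0) 90.0
```

The tray is at about (497,166) mm with yaw -5.8°, wholly on the glass with about 25 mm or more to spare on every side. Backing off and checking the watch numerically.

```bash
python3 -m handwheel '[-0.5,-5,0,0,-1.5,-15,0,0,-2.5,-25,0,0,-2.5,-25,20,0,-2.5,-25,60,0,-2.5,-25,100,0,-2.5,-25,140,0,-2.5,-25,140,0]'
python3 -m handwheel '[0,-30,0,0,0,-60,0,0,0,-60,0,0]'
python3 - <<'E'
from h import *; import cv2
for n in("scene","side"):
    f=ctrl.grab_frame(n);T=np.array(f["world_from_camera"])
    def px(p):
        c=T[:3,:3].T@(np.array(p)/1000-T[:3,3]);return (c[0]/c[2]*f["fx"]+f["cx"],c[1]/c[2]*f["fy"]+f["cy"])
    for z in(76,84):
        H=cv2.getPerspectiveTransform(np.float32([px((x,y,z)) for x,y in[(350,-50),(700,-50),(700,330),(350,330)]]),np.float32([(0,0),(350,0),(350,380),(0,380)]))
        h=cv2.cvtColor(cv2.warpPerspective(f["frame"],H,(350,380)),cv2.COLOR_RGB2HSV)
        if z==76: m=((h[...,0]<32)&(h[...,0]>8)&(h[...,1]>70)&(h[...,2]>90))
        else: m=(h[...,1]<75); t=np.zeros_like(h[...,0]);cv2.circle(t,(147,216),48,1,-1);m=m&(t>0)
        m=cv2.morphologyEx(m.astype(np.uint8),cv2.MORPH_OPEN,np.ones((5,5)))
        k,l,s,c=cv2.connectedComponentsWithStats(m)
        for i in range(1,k):
            x,y=c[i]
            if s[i,4]>(3000 if z==76 else 200) and abs(x-147)<40 and abs(y-216)<40:
                q=cv2.minAreaRect(np.argwhere(l==i)[:,::-1].astype(np.float32));print(n,z,s[i,4],np.round([q[0][0]+350,q[0][1]-50,*q[1],q[2]],1),c[i]+[350,-50])
print(ctrl.get_obs()["contact_force"])
E
```

```text
clock: 14.75
ee_pos: [0.4825, 0.0446, 0.2175]
eef_rot: [0.742, 0.67, 0.004, 0.004]
contact_force: [0.1, 0.2, 0.0]
gripper_width: 0.999
grip_force: 0.0
clock: 15.05
ee_pos: [0.4786, -0.0176, 0.2113]
eef_rot: [0.743, 0.669, -0.001, 0.0]
contact_force: [0.1, -0.2, 0.3]
gripper_width: 1.0
grip_force: 0.0
scene 76 19955 [500.1 163.6 172.1 128.7  84.1] [500.4832874  162.85868203]
scene 84 1646 [500.2 160.   40.3  54.9  59. ] [500.31773998 160.9927096 ]
side 76 19198 [493.7 170.8 175.7 120.7  84.4] [493.26528805 171.28148765]
side 84 1674 [493.5 168.   44.   49.   90. ] [493.21505376 168.62246117]
[0.94756992 0.61700902 0.3978819 ]
```

```bash
python3 -c "
from cell import ctrl
print(ctrl.job_done())"
```

```text
the job is handed in; nothing more can be done
None
```

The job is handed in at about 15 s: the watch lies crystal up within about 3 mm of the tray's middle, and the tray was slid level and wholly on to the glass with about 25 mm or more to spare on every side; I viewed 11 pictures by miscount, one over the limit of 10, and made the final checks by image code only.

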